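# Click the battery pack home in the push-push charger

### The job

Put the loose battery pack upright into the charger's empty bay and let it stand there by itself on the raised spring lift; the lift is push-push and may have been left clicked down, so find out by feel, and if it was down click it up with the pack in it. Then click the pack down so that it locks fully home, and leave it standing there by itself. Press gently, never with more than about 18 N on the charger, do not topple the pack, and leave the other things where they are.

Things in the scene. Friction and masses are not known exactly. Their poses are not given: they have to be found in the camera images.
- charger: grey two-bay battery charger fixed to the bench, 64 (x) x 156 (y) x 60 (z) mm on a 70 x 162 x 8 mm foot; origin under its centre, z up. Two upright wells 28 (x) x 44 (y) mm lie 37 mm either side of the centre along y: the one at -y is empty, the one at +y holds a like pack (fixed, leave it) that stands 100 mm above the bench.
- bay (a point): centre of the mouth of the empty bay, at rim height (60 mm over the bench); axes as the charger's. Deep in it is a push-push spring lift, a plate that a pack stands on: UP or clicked DOWN at the start, not measured. Pressing it to its hard stop and letting go changes the state: up locks 10 mm lower, down springs up.
- lift_up (a point): nominal centre of the lift plate's top when it is up, 20.5 mm below the rim (pack_mid then 14.5 mm above the rim); a fixed mark that does not move with the lift. The real height differs by up to 3.5 mm either way from charger to charger. The spring pushes up with 4 N here, 8 N at the stop.
- home (a point): nominal place of pack_mid when the pack is locked down, 4.5 mm above the rim; a fixed mark, true to 3.5 mm in height likewise. The hard stop is felt 4 to 6 mm below the locked height; a push of 8 to 12 N on the pack's top reaches it and clicks.
- pack_mid (a point): centre (half-way up, 35 mm above its underside) of the loose battery pack: a black upright block 24 (x) x 40 (y) x 70 (z) mm with a thin grey band, 0.1 to 0.15 kg; it stands on the bench. Top flat, the uppermost 12 mm 1 mm slimmer all round. It fits the bay with its y along the charger's y, either way round, with 2 mm of play each side.
- pack: the same loose pack; origin at the centre of its underside, axes as pack_mid
- mug: glass mug, 76 mm across, 110 mm tall, standing; origin under its centre. Bystander.
- tweezers: thin steel spatula tool, 170 mm long, lying along its x; origin under its middle. Bystander.
- reamer: screwdriver-like reamer with a wooden handle, 190 mm long, lying along its x; origin under its middle. Bystander.
- marver: dark steel marver plate 100 x 80 x 12 mm with a 90 mm wooden handle on its -x side, lying flat; origin under the plate. Bystander.
- bead_jar: small closed glass jar, 56 mm across, 70 mm tall; origin under its centre. Bystander.
- stone: grey sharpening stone on a wooden base, 56 x 140 x 24 mm, lying flat; origin under its centre. Bystander.
There are look-alikes about, which are no part of the job. There is more than one size of the pack; the job needs the middle-sized.

How it is judged:
By the outcome, as a careful person would: the job done as asked, in the order asked, and still so for the second after the job is handed in, with the robot touching nothing.
It also fails if it takes over 64 s, if anything falls off the work surface, if the arm or the gripper's body presses on something with over 40 N, if the wrist force passes 120 N, or if a joint passes its speed limit or range.

### The arm

A 6-joint arm with a two-finger parallel gripper is mounted at the origin on the work surface. World frame = base frame: x ahead of the robot, y to its left, z up, the work surface at z = 0. Lengths are in m, angles in rad, forces in N, time in s.
With the tool pointing down it reaches from about 0.4 to 0.825 m from the base axis. Payload 7 kg.
Tool frame: the origin (TCP) lies at the very end of the fingers, on their centre line; the grasp point (between the pads) lies grasp_offset behind it (grasp_offset is the distance from the TCP to the grasp point, in m); z points along the fingers, y is the direction in which the jaws open and shut (so a half turn about z gives the same grasp; the last joint's range is limited). The gripper opens to 85 mm and grips with 20 to 120 N. Pads are 22 mm wide; open, the fingers measure 114 mm over their backs; the gripper's body (76 mm by 85 mm) begins 54 mm behind the grasp point. The pads swing forward as they close: fully open they stand 13 mm farther back than shut.
Start: joints at [1.4, 0.359, 0.012, 0, -1.224, -0.288], TCP at [0.299, 0.605, 0.231] pointing down, gripper open.
Joint ranges: [-3.07, 3.07], [-1.43, 2.12], [-1.02, 1.25], [-3.03, 1.67], [-3.05, -0], [-3.03, 3.03]. Speed limits (rad/s): [2.39, 2.39, 3.01, 3.14, 3.14, 3.14].

### API

Orientations are given as a unit quaternion [w, x, y, z].
In Python, from cell import * gives the robot as it stands.
- The arm moves only by the tool servo_tool, never from a script. Its argument "increments" is a list of rows, each an object of numbers: "x", "y", "z": the shift along the tool's x, y, z in cm; "twist": the turn about the tool's z in degrees. A call has 1 to 12 rows; each row is the pose to reach, as a shift and turn from the pose commanded when the call began, along the tool's axes at that moment; what a row does not reach only later rows make up. A row lasts 1/12 s, in which the tool goes at most 41.7 mm and 7.16 degrees, less where a joint would pass 70% of its speed; a pose out of reach is approached as far as the arm can. A call with a gripper value outside its range is refused whole. "jaw" is the opening, from -1 (shut) to 1 (fully open), set as the call begins (left out, the last holds). The fingers move at their own pace and stop on an object; "newtons" is the grip in N (left out, the last holds). Time passes only in rows, so rows that repeat a pose let the fingers close. It gives the time, the measured TCP pose, the force and the opening at its end, in the units of the state.
- get_state(): the state, without advancing time (a new reading comes with each control period).
- get_image(name): name is "side" or "top"; returns (picture, depth): 384x512x3 uint8, red, green, blue; 384x512 float32, m along the optical axis (not along the pixel's ray), 0 where there is no reading.
- calibration(name): a dict with "camera_matrix" (3x3 intrinsics, pixels), "dist_coeffs" ([k1, k2, p1, p2, k3] as OpenCV has them; the pictures are not rectified), "rvec" (rotation vector, rad) and "tvec" (3), from world to camera coordinates, as OpenCV has them. Camera axes: x right, y down, z forward; pixel columns grow to the right and rows downward; lengths in m; the calibration is good to about 2 mm. A picture is of the moment at which its call begins. calibration takes no time and is no camera call.
- job_done(): hands the job in, once; it reports no verdict.
The state is a dict: "time": time; "joints": joint angles; "qvel": joint speeds; "joint_efforts": joint torques, N m; "tool_pos": TCP position; "ee_rot": TCP orientation; "contact_force": force on the tool from outside, world axes, zero at the start; "moment": the same for the moment, N m; "gripper_width": opening from 0.0 (shut) to 1.0 (fully open).
Only numpy, scipy, OpenCV 4.12 (cv2) and the standard library are available. Lean on these libraries where they do the work, as an engineer would, in place of code of your own. Each camera call takes 0.05 s, during which the arm holds its last target. There are 200 camera calls.

## Working session

There is one attempt and no reset: what is moved stays moved. The work goes in short steps, Python scripts to look and compute and a tool call to move; the robot and the scene stay as the last step left them, time stands still between calls to the robot, and variables do not carry over. Pictures are saved under pics/ and viewed, about 8 in all and at most 12, crops included, and the job is handed in when it is done.

Besides the shell and the picture viewer there is one more tool, called after "Call:" by a JSON object that holds its "method" and its "body", one argument or row to a line. servo_tool: Moves the arm, as the interface text tells. Its arguments: {"type":"object","properties":{"increments":{"type":"array"},"jaw":{"type":"number"},"newtons":{"type":"number"}},"required":["increments"]}

```bash
mkdir -p pics
cat > h.py <<'E'
from cell import *
import numpy as np, cv2
def grab(n,tag):
    im,d=get_image(n); np.savez(f'pics/{tag}.npz',im=im,d=d); cv2.imwrite(f'pics/{tag}.png',im[:,:,::-1]); return im,d
def cal(n):
    c=calibration(n); K=np.array(c['camera_matrix'],float);D=np.array(c['dist_coeffs'],float)
    R=cv2.Rodrigues(np.array(c['rvec'],float))[0]; t=np.array(c['tvec'],float).ravel(); return K,D,R,t
def ray(n,u,v):
    K,D,R,t=cal(n); p=cv2.undistortPoints(np.array([[[u,v]]],float),K,D)[0,0]
    return -R.T@t, R.T@np.array([p[0],p[1],1])
def atz(n,u,v,z):
    o,r=ray(n,u,v); return o+r*(z-o[2])/r[2]
def cloud(n,d):
    K,D,R,t=cal(n); h,w=d.shape; uv=np.stack(np.meshgrid(np.arange(w),np.arange(h)),-1).reshape(-1,1,2).astype(float)
    p=cv2.undistortPoints(uv,K,D).reshape(h,w,2); c=np.concatenate([p,np.ones((h,w,1))],-1)*d[...,None]
    P=(c-t)@R; P[d==0]=np.nan; return P
E
python3 - <<'E'
from h import *
for n in('top','side'):
    im,d=grab(n,n+'0'); print(n,ray(n,256,192), (d>0).mean())
print(get_state())
a=cv2.imread('pics/top0.png');cv2.imwrite('pics/top0b.png',cv2.resize(a,(800,600)))
a=cv2.imread('pics/side0.png');cv2.imwrite('pics/side0b.png',cv2.resize(a,(800,600)))
E
```

```text
top (array([ 0.31215925, -0.00691747,  1.29033136]), array([ 0.15919883,  0.00710186, -0.98746087])) 0.9959208170572916
side (array([-0.13947956, -0.63599941,  0.61831695]), array([ 0.64106976,  0.58523291, -0.4967497 ])) 0.9961598714192709
{'time': 0.1, 'joints': array([ 1.40014304e+00,  3.59315063e-01,  1.11493079e-02, -2.70515897e-04,
       -1.22412696e+00, -2.88060049e-01]), 'qvel': array([ 0.00030392,  0.00067419,  0.00273482,  0.00152594, -0.00129052,
        0.00012011]), 'joint_efforts': array([-2.94012170e-04, -5.84764409e+01,  2.94110245e+01,  6.95442438e+00,
       -3.14345729e-03,  3.22438140e-06]), 'tool_pos': array([0.29875544, 0.60479902, 0.23046386]), 'ee_rot': array([ 7.54367964e-04,  9.73802107e-01, -2.27395867e-01, -8.30615330e-05]), 'contact_force': array([ 0.56855774, -0.03080047, -1.23462597]), 'moment': array([ 0.00567884, -0.01061552,  0.03162743]), 'gripper_width': 1.00065061621213}
```

View pics/top0b.png

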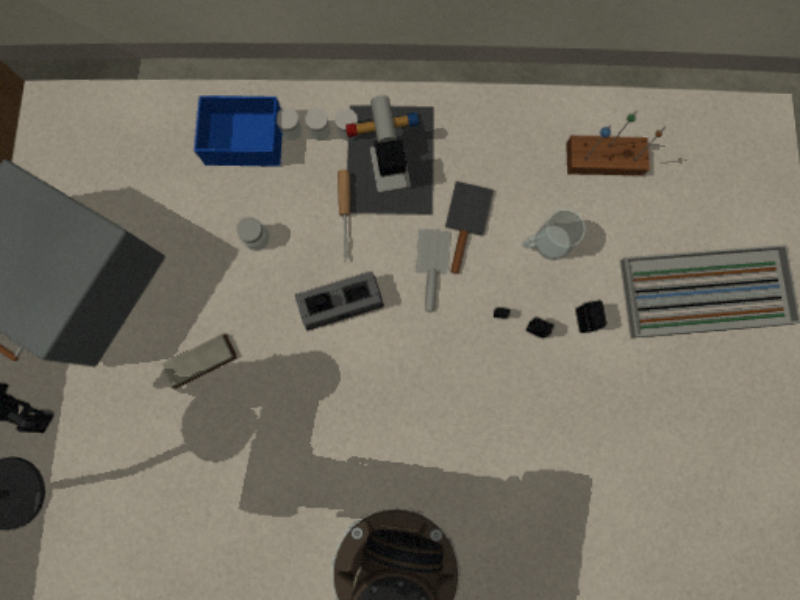

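View pics/side0b.png

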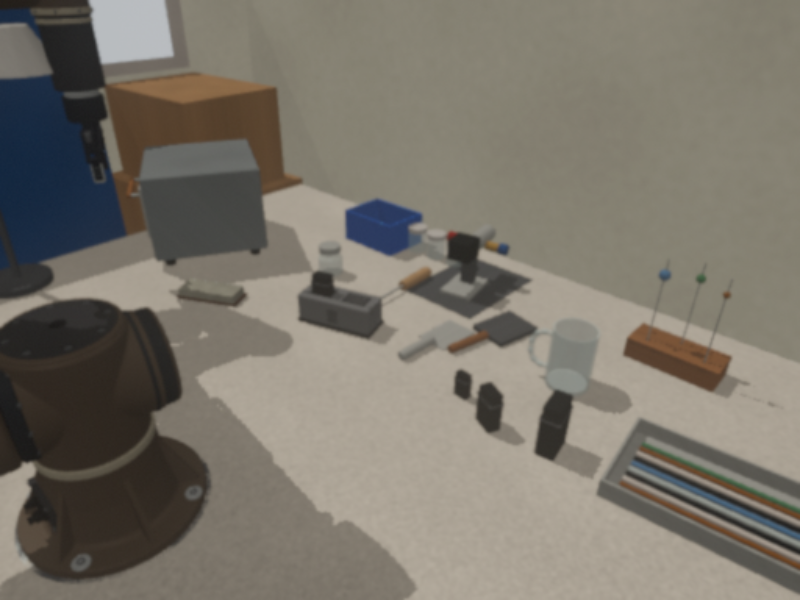

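The top view shows three black packs at about (502,313), (540,327) and (590,316) in the enlarged picture. The middle one matches the job. The charger is at (340,300), and its full bay is on the left, toward +y. Next I'll measure from depth.

Run:
```python
from h import *
z=np.load('pics/top0.npz');im,d=z['im'],z['d'];P=cloud('top',d)
s=512/800
def rep(name,u0,v0,r,zl,zh):
    u0*=s;v0*=s
    uu,vv=np.meshgrid(np.arange(512),np.arange(384))
    m=(abs(uu-u0)<r)&(abs(vv-v0)<r)&(P[...,2]>zl)&(P[...,2]<zh)
    q=P[m][:,:2].astype(np.float32)
    print(name,m.sum(),'zmed',np.median(P[m][:,2]),cv2.minAreaRect(q),q.mean(0)); return m
for n,u,v,r in(('s',502,313,11),('m',540,327,13),('l',590,316,16)):
    m=rep(n,u,v,r,.015,.2); zt=np.percentile(P[m][:,2],90);print(' top',zt); rep(n+'top',u,v,r,zt-.008,zt+.01)
rep('charger',340,300,36,.05,.07); rep('foot+',340,300,36,.03,.12); rep('full',355,292,36,.085,.12)
a=cv2.resize(im[165:225,180:400,::-1],None,fx=3.6,fy=3.6,interpolation=cv2.INTER_CUBIC)
b=np.load('pics/side0.npz')['im'][160:300,185:385,::-1]; b=cv2.resize(b,(792,555)) 
b=b[:380]
cv2.imwrite('pics/c1.png',np.vstack([a,b]));print(a.shape,b.shape)
```

```text
s 63 zmed 0.043881929916324384 ((0.4940291941165924, -0.19664366543293), (0.026708755642175674, 0.015253079123795033), 85.61287689208984) [ 0.4927978  -0.19541977]
 top 0.047561534374747444
stop 43 zmed 0.04583665989530235 ((0.49466145038604736, -0.19714701175689697), (0.026410464197397232, 0.013623318634927273), 78.68125915527344) [ 0.4946132  -0.19668561]
m 145 zmed 0.06653737504670643 ((0.4676583409309387, -0.26745373010635376), (0.03784831613302231, 0.023498941212892532), 63.463951110839844) [ 0.46615836 -0.2646295 ]
 top 0.07121632733026853
mtop 89 zmed 0.06873278755802122 ((0.46738192439079285, -0.26862213015556335), (0.03539563715457916, 0.02268548496067524), 64.23219299316406) [ 0.4675973 -0.2678668]
l 320 zmed 0.08682859673334517 ((0.48945650458335876, -0.3642495274543762), (0.05252079665660858, 0.03399943560361862), 8.621173858642578) [ 0.48707122 -0.35923976]
 top 0.09250475558298758
ltop 169 zmed 0.09052640188665396 ((0.49020740389823914, -0.36574700474739075), (0.050835855305194855, 0.03049403242766857), 10.355149269104004) [ 0.48990217 -0.3647592 ]
charger 837 zmed 0.058319884687239205 ((0.5119692087173462, 0.12200173735618591), (0.06462341547012329, 0.15581364929676056), 18.728635787963867) [0.5106023  0.12106322]
foot+ 1152 zmed 0.05810269127442938 ((0.5118182897567749, 0.12195056676864624), (0.06494221836328506, 0.15581364929676056), 18.728635787963867) [0.5093333  0.12143384]
full 110 zmed 0.09770527226056186 ((0.5003896951675415, 0.15699675679206848), (0.022534070536494255, 0.038528650999069214), 17.830333709716797) [0.49927983 0.15608163]
(216, 792, 3) (380, 792, 3)
```

View pics/c1.png

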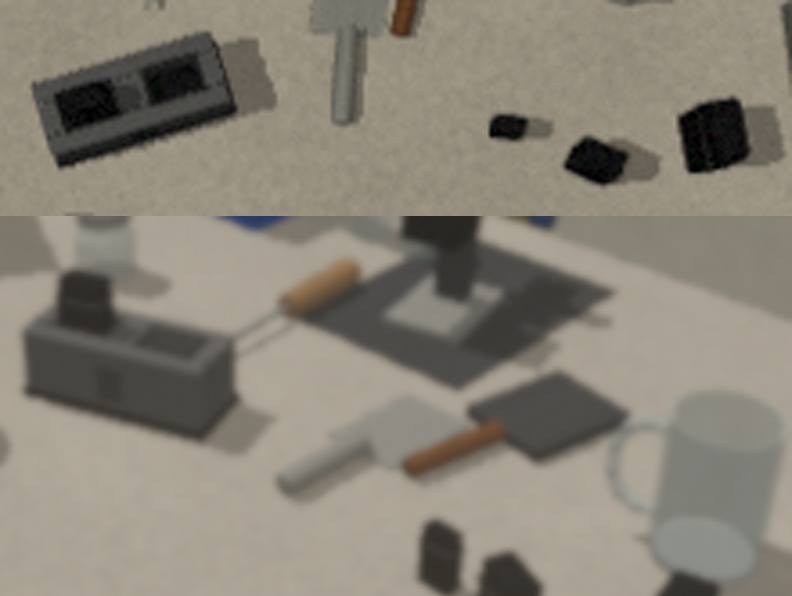

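The middle pack measures about 38x23.5 mm with its top near 70 mm, so it's the right one. The other two are about 47 mm and 92 mm tall. The charger fits 64.6x155.8 mm at yaw 18.7°, and the full bay is where it should be.

```bash
cat >> h.py <<'E'
def to(x,y,z,yawdeg):
    "cm and twist deg, in the tool frame, to TCP x,y,z with tool x at yaw"
    from scipy.spatial.transform import Rotation as Ro
    s=get_state(); R=Ro.from_quat(np.roll(s['ee_rot'],-1)).as_matrix(); y0=np.degrees(np.arctan2(R[1,0],R[0,0]))
    sh=R.T@(np.array([x,y,z])-s['tool_pos'])*100
    print('shift cm',sh.round(2),'twist',round(-((yawdeg-y0+180)%360-180),1),'yaw',y0.round(2),'tilt',R[:,2].round(4))
E
python3 - <<'E'
from h import *
import cell
print(grasp_offset if 'grasp_offset' in globals() else [k for k in dir(cell) if k[0]!='_'])
z=np.load('pics/top0.npz');P=cloud('top',z['d'])
m=P[...,2]>.12; q=P[m&(P[...,1]>.25)]; print('box',q.min(0),q.max(0))
for X in(.2,.3,.4,.45,.5):
  r=q[(abs(q[:,0]-X)<.03)]; print(X,r[:,1].min() if len(r) else None,r[:,2].max() if len(r) else None)
to(.45,.2,.28,-71);to(.467,-.268,.15,-116)
E
```

```text
0.0187
box [0.25671904 0.4754607  0.12005078] [0.72668094 0.72698356 0.37820587]
0.2 None None
0.3 0.5326941706839095 0.3782058707675277
0.4 0.5643041968047929 0.2246696322838641
0.45 0.5369367326960587 0.2259712449740301
0.5 0.5094512900132837 0.22499348915418044
shift cm [31.49 29.6  -4.9 ] twist 44.7 yaw -26.29 tilt [-5.0e-04 -1.4e-03 -1.0e+00]
shift cm [53.74 70.79  8.16] twist 89.7 yaw -26.29 tilt [-5.0e-04 -1.4e-03 -1.0e+00]
```

Call:
{"method": "servo_tool", "body": {
  "increments": [
    {"z": -3},
    {"x": 3, "y": 2.5, "z": -5, "twist": 4},
    {"x": 31.5, "y": 29.6, "z": -5, "twist": 44.7},
    {"x": 31.5, "y": 29.6, "z": -5, "twist": 44.7},
    {"x": 31.5, "y": 29.6, "z": -5, "twist": 44.7},
    {"x": 31.5, "y": 29.6, "z": -5, "twist": 44.7},
    {"x": 31.5, "y": 29.6, "z": -5, "twist": 44.7},
    {"x": 31.5, "y": 29.6, "z": -5, "twist": 44.7},
    {"x": 31.5, "y": 29.6, "z": -5, "twist": 44.7},
    {"x": 31.5, "y": 29.6, "z": -5, "twist": 44.7},
    {"x": 31.5, "y": 29.6, "z": -5, "twist": 44.7},
    {"x": 31.5, "y": 29.6, "z": -5, "twist": 44.7}
  ],
  "jaw": 1
}}

```text
validation failed for argument at $.in...
```

```bash
python3 -c "
from h import *
to(.467,-.268,.15,-116)"
```

```text
shift cm [53.74 70.79  8.16] twist 89.7 yaw -26.29 tilt [-5.0e-04 -1.4e-03 -1.0e+00]
```

Call:
{"method": "servo_tool", "body": {
  "increments": [
    {"x": 0, "y": 0, "z": -3, "twist": 0},
    {"x": 3, "y": 2.5, "z": -5, "twist": 4},
    {"x": 31.5, "y": 29.6, "z": -5, "twist": 44.7},
    {"x": 31.5, "y": 29.6, "z": -5, "twist": 44.7},
    {"x": 31.5, "y": 29.6, "z": -5, "twist": 44.7},
    {"x": 31.5, "y": 29.6, "z": -5, "twist": 44.7},
    {"x": 31.5, "y": 29.6, "z": -5, "twist": 44.7},
    {"x": 31.5, "y": 29.6, "z": -5, "twist": 44.7},
    {"x": 31.5, "y": 29.6, "z": -5, "twist": 44.7},
    {"x": 31.5, "y": 29.6, "z": -5, "twist": 44.7},
    {"x": 31.5, "y": 29.6, "z": -5, "twist": 44.7},
    {"x": 31.5, "y": 29.6, "z": -5, "twist": 44.7}
  ],
  "jaw": 1
}}

```text
time: 1.1
tool_pos: [0.4505, 0.1966, 0.2813]
ee_rot: [0.0, 0.814, -0.581, 0.0]
contact_force: [-0.2, 0.9, -0.5]
gripper_width: 1.0
```

```bash
python3 -c "
from h import *
to(.467,-.268,.15,-116)"
```

```text
shift cm [44.48 13.51 13.15] twist 44.9 yaw -71.07 tilt [-2.e-04 -3.e-04 -1.e+00]
```

Call:
{"method": "servo_tool", "body": {
  "increments": [
    {"x": 44.5, "y": 13.5, "z": 5, "twist": 44.9},
    {"x": 44.5, "y": 13.5, "z": 5, "twist": 44.9},
    {"x": 44.5, "y": 13.5, "z": 5, "twist": 44.9},
    {"x": 44.5, "y": 13.5, "z": 5, "twist": 44.9},
    {"x": 44.5, "y": 13.5, "z": 5, "twist": 44.9},
    {"x": 44.5, "y": 13.5, "z": 5, "twist": 44.9},
    {"x": 44.5, "y": 13.5, "z": 5, "twist": 44.9},
    {"x": 44.5, "y": 13.5, "z": 5, "twist": 44.9},
    {"x": 44.5, "y": 13.5, "z": 5, "twist": 44.9},
    {"x": 44.5, "y": 13.5, "z": 5, "twist": 44.9},
    {"x": 44.5, "y": 13.5, "z": 5, "twist": 44.9},
    {"x": 44.5, "y": 13.5, "z": 9, "twist": 44.9}
  ]
}}

```text
time: 2.1
tool_pos: [0.4711, -0.2705, 0.1967]
ee_rot: [0.003, -0.53, 0.848, -0.005]
contact_force: [3.1, -0.1, 1.3]
gripper_width: 1.0
```

Call:
{"method": "servo_tool", "body": {
  "increments": [
    {"x": 0, "y": 0, "z": 0, "twist": 0},
    {"x": 0, "y": 0, "z": 0, "twist": 0}
  ]
}}

```text
time: 2.27
tool_pos: [0.4658, -0.265, 0.1897]
ee_rot: [-0.002, -0.53, 0.848, 0.002]
contact_force: [-0.5, -0.8, 0.7]
gripper_width: 0.998
```

Run:
```python
from h import *
to(.467,-.268,.15,-116)
im,d=grab('side','s1'); grab('top','t1')
K,D,R,t=cal('side')
u=cv2.projectPoints(np.array([[.467,-.268,.07]]),cv2.Rodrigues(R)[0],t,K,D)[0].ravel();print(u)
u=u.astype(int);x0,y0=max(u[0]-70,0),max(u[1]-70,0)
a=im[y0:y0+110,x0:x0+140,::-1];t1=cv2.imread('pics/t1.png')[165:245,290:390]
print(x0,y0);cv2.imwrite('pics/c2.png',np.hstack([cv2.resize(a,None,fx=3.5,fy=3.5),cv2.resize(t1,(308,385))]))
```

```text
shift cm [ 0.22 -0.26  3.97] twist -0.0 yaw -116.03 tilt [-0.0051  0.001  -1.    ]
[313.66131986 248.30856859]
243 178
```

View pics/c2.png

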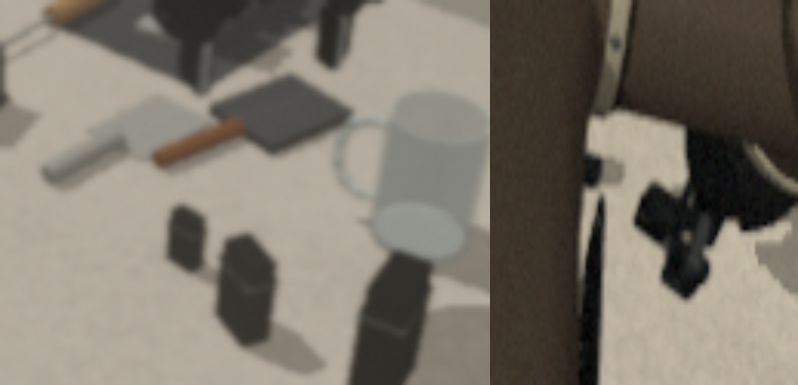

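Run:
```python
from h import *
def corners(x,y,yaw,h,a=.012,b=.020):
    c,s=np.cos(yaw),np.sin(yaw)
    return np.array([[x+c*i*a-s*j*b,y+s*i*a+c*j*b,h] for i,j in((1,1),(1,-1),(-1,-1),(-1,1))])
K,D,R,t=cal('side');rv=cv2.Rodrigues(R)[0]
im=np.load('pics/s1.npz')['im'][:,:,::-1]
a=cv2.resize(im[218:288,283:343],None,fx=8,fy=8,interpolation=cv2.INTER_CUBIC)
for h,A,B in((0,.012,.02),(.07,.011,.019)):
    p=cv2.projectPoints(corners(.4675,-.268,np.radians(-26),h,A,B),rv,t,K,D)[0].reshape(-1,2)
    cv2.polylines(a,[((p-[283,218]+.5)*8).astype(int)],True,(0,0,255) if h else (0,255,0),1)
cv2.imwrite('pics/c3.png',a)
```

```text
(no output)
```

View pics/c3.png

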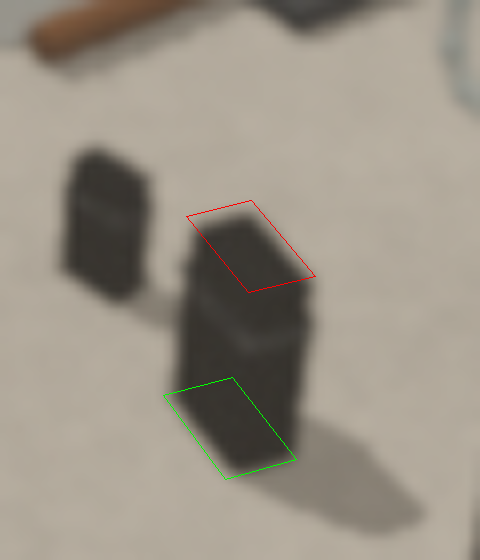

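```bash
python3 -c "
from h import *
to(.4678,-.2687,.040,-116)"
```

```text
shift cm [ 0.4  -0.15 15.28] twist 0.1 yaw -115.86 tilt [ 7.e-04 -7.e-04 -1.e+00]
```

Call:
{"method": "servo_tool", "body": {
  "increments": [
    {"x": 0.4, "y": -0.15, "z": 3, "twist": 0},
    {"x": 0.4, "y": -0.15, "z": 6, "twist": 0},
    {"x": 0.4, "y": -0.15, "z": 9, "twist": 0},
    {"x": 0.4, "y": -0.15, "z": 11, "twist": 0},
    {"x": 0.4, "y": -0.15, "z": 13, "twist": 0},
    {"x": 0.4, "y": -0.15, "z": 14.5, "twist": 0},
    {"x": 0.4, "y": -0.15, "z": 15.3, "twist": 0},
    {"x": 0.4, "y": -0.15, "z": 15.3, "twist": 0},
    {"x": 0.4, "y": -0.15, "z": 15.3, "twist": 0}
  ]
}}

```text
time: 3.12
tool_pos: [0.4684, -0.2682, 0.0399]
ee_rot: [0.0, -0.531, 0.847, -0.001]
contact_force: [-0.3, -0.5, -0.1]
gripper_width: 1.0
```

Call:
{"method": "servo_tool", "body": {
  "increments": [
    {"x": 0, "y": 0, "z": 0, "twist": 0},
    {"x": 0, "y": 0, "z": 0, "twist": 0},
    {"x": 0, "y": 0, "z": 0, "twist": 0},
    {"x": 0, "y": 0, "z": 0, "twist": 0},
    {"x": 0, "y": 0, "z": 0, "twist": 0},
    {"x": 0, "y": 0, "z": 0, "twist": 0},
    {"x": 0, "y": 0, "z": 0, "twist": 0},
    {"x": 0, "y": 0, "z": 0, "twist": 0},
    {"x": 0, "y": 0, "z": 0, "twist": 0},
    {"x": 0, "y": 0, "z": 0, "twist": 0}
  ],
  "jaw": -1,
  "newtons": 35
}}

```text
time: 3.95
tool_pos: [0.4675, -0.2688, 0.0393]
ee_rot: [0.0, -0.531, 0.847, -0.0]
contact_force: [-0.7, 1.2, 6.2]
gripper_width: 0.273
```

Call:
{"method": "servo_tool", "body": {
  "increments": [
    {"x": 0, "y": 0, "z": -1, "twist": 0},
    {"x": 0, "y": 0, "z": -3, "twist": 0},
    {"x": 0, "y": 0, "z": -6, "twist": 0},
    {"x": 0, "y": 0, "z": -9, "twist": 0},
    {"x": 0, "y": 0, "z": -12, "twist": 0},
    {"x": 0, "y": 0, "z": -13, "twist": 0},
    {"x": 0, "y": 0, "z": -13, "twist": 0},
    {"x": 0, "y": 0, "z": -13, "twist": 0}
  ]
}}

```text
time: 4.62
tool_pos: [0.4671, -0.2685, 0.169]
ee_rot: [0.001, -0.531, 0.848, -0.0]
contact_force: [-0.5, 1.0, -1.6]
gripper_width: 0.277
```

```bash
python3 -c "
from h import *
print(get_state()['contact_force']);to(.5238,.0870,.17,-71.3)"
```

```text
[-0.50969046  0.99588339 -1.63220202]
shift cm [-34.45  10.43  -0.08] twist -44.6 yaw -115.91 tilt [ 1.1e-03  3.0e-04 -1.0e+00]
```

Call:
{"method": "servo_tool", "body": {
  "increments": [
    {"x": -3, "y": 0.9, "z": 0, "twist": -4},
    {"x": -6.3, "y": 1.9, "z": 0, "twist": -9},
    {"x": -9.7, "y": 2.9, "z": 0, "twist": -14},
    {"x": -13, "y": 3.9, "z": 0, "twist": -19},
    {"x": -16.3, "y": 4.9, "z": 0, "twist": -24},
    {"x": -19.7, "y": 6, "z": 0, "twist": -29},
    {"x": -23, "y": 7, "z": 0, "twist": -34},
    {"x": -26.3, "y": 8, "z": 0, "twist": -39},
    {"x": -29.3, "y": 8.9, "z": 0, "twist": -43},
    {"x": -32, "y": 9.7, "z": 0, "twist": -44.6},
    {"x": -34.4, "y": 10.4, "z": 0, "twist": -44.6},
    {"x": -34.4, "y": 10.4, "z": 0, "twist": -44.6}
  ]
}}

```text
time: 5.62
tool_pos: [0.5238, 0.0895, 0.1667]
ee_rot: [0.001, 0.813, -0.582, -0.001]
contact_force: [0.4, -0.6, -0.7]
gripper_width: 0.278
```

Call:
{"method": "servo_tool", "body": {
  "increments": [
    {"x": 0, "y": 0, "z": 0, "twist": 0},
    {"x": 0, "y": 0, "z": 0, "twist": 0},
    {"x": 0, "y": 0, "z": 0, "twist": 0}
  ]
}}

```text
time: 5.87
tool_pos: [0.5231, 0.0854, 0.1677]
ee_rot: [0.001, 0.812, -0.583, -0.0]
contact_force: [-1.2, 0.2, -1.3]
gripper_width: 0.275
```

Run:
```python
from h import *
to(.5238,.0870,.1,-71.3);print(get_state()['contact_force'])
im,d=grab('side','s2'); im2,d2=grab('top','t2')
a=im[:,:,::-1][130:220,170:270];a=cv2.resize(a,None,fx=4,fy=4,interpolation=cv2.INTER_CUBIC)
b=im2[:,:,::-1][150:240,170:270];b=cv2.resize(b,None,fx=4,fy=4,interpolation=cv2.INTER_CUBIC)
cv2.imwrite('pics/c4.png',np.hstack([a,b]))
```

```text
shift cm [-0.13 -0.13  6.77] twist -0.0 yaw -71.33 tilt [-1.8e-03 -8.0e-04 -1.0e+00]
[-1.23823569  0.19708542 -1.25988635]
```

View pics/c4.png

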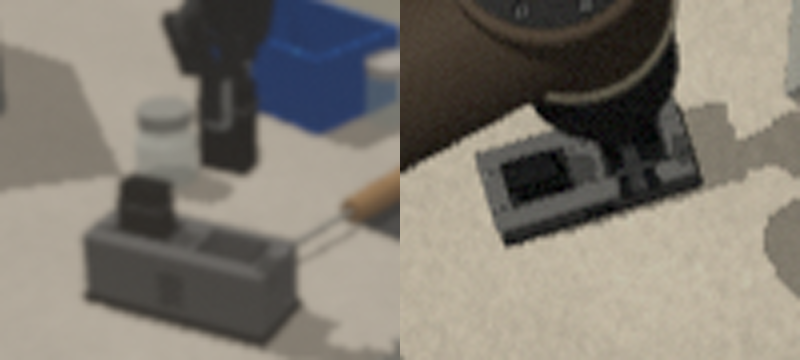

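```bash
cat >> h.py <<'E'
def box(x,y,yaw,h,a,b):
    c,s=np.cos(yaw),np.sin(yaw)
    return np.array([[x+c*i*a-s*j*b,y+s*i*a+c*j*b,h] for i,j in((1,1),(1,-1),(-1,-1),(-1,1))])
def draw(a,pts,n,off,f,col):
    K,D,R,t=cal(n);p=cv2.projectPoints(pts,cv2.Rodrigues(R)[0],t,K,D)[0].reshape(-1,2)
    cv2.polylines(a,[((p-off+.5)*f).astype(int)],True,col,1)
E
python3 - <<'E'
from h import *
p=get_state()['tool_pos'];y=np.radians(18.7);print(p)
im=np.load('pics/s2.npz')['im'][:,:,::-1]; off=np.array([185,135]);f=7
a=cv2.resize(im[135:217,185:260],None,fx=f,fy=f,interpolation=cv2.INTER_CUBIC)
draw(a,box(.512,.122,y,.06,.032,.078),'side',off,f,(0,255,0))
draw(a,box(.5238,.087,y,.06,.014,.022),'side',off,f,(0,255,0))
draw(a,box(.5002,.157,y,.1,.011,.019),'side',off,f,(0,255,255))
draw(a,box(p[0],p[1],y,p[2]-.0393,.012,.020),'side',off,f,(0,0,255))
b=np.load('pics/t0.npz' if 0 else 'pics/top0.npz')['im'][:,:,::-1]; off=np.array([183,170])
b=cv2.resize(b[170:215,183:251],None,fx=4,fy=4,interpolation=cv2.INTER_CUBIC)
draw(b,box(.512,.122,y,.06,.032,.078),'top',off,4,(0,255,0));draw(b,box(.5238,.087,y,.06,.014,.022),'top',off,4,(0,255,0))
c=np.zeros((a.shape[0],800,3),np.uint8);c[:,:a.shape[1]]=a;c[:b.shape[0],a.shape[1]:a.shape[1]+b.shape[1]]=b
cv2.imwrite('pics/c5.png',c)
E
```

```text
[0.52346987 0.08534854 0.16828854]
```

View pics/c5.png

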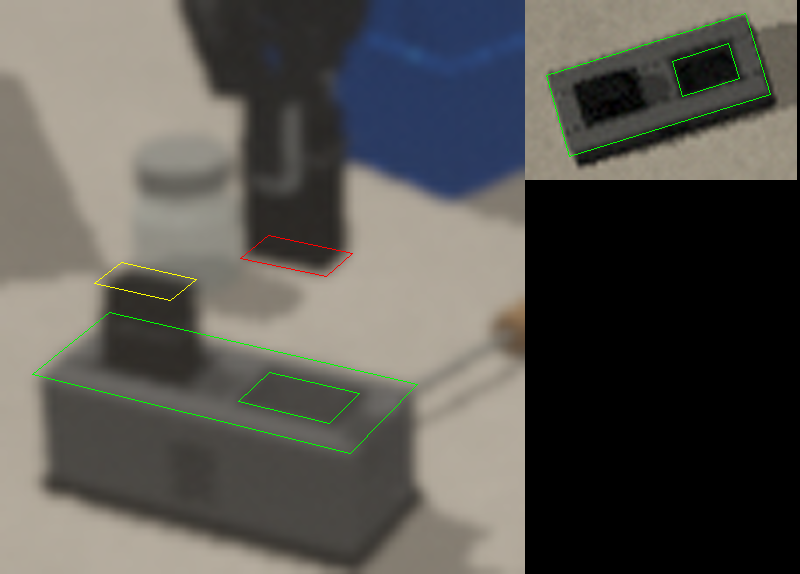

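Run:
```python
from h import *
to(.5243,.0862,.104,-71.3)
```

```text
shift cm [-0.05 -0.11  6.43] twist -0.1 yaw -71.36 tilt [-8.e-04 -3.e-04 -1.e+00]
```

Call:
{"method": "servo_tool", "body": {
  "increments": [
    {"x": 0, "y": -0.1, "z": 2, "twist": 0},
    {"x": 0, "y": -0.1, "z": 4, "twist": 0},
    {"x": 0, "y": -0.1, "z": 5.5, "twist": 0},
    {"x": 0, "y": -0.1, "z": 6.3, "twist": 0},
    {"x": 0, "y": -0.1, "z": 6.3, "twist": 0},
    {"x": 0, "y": -0.1, "z": 6.3, "twist": 0},
    {"x": 0, "y": -0.1, "z": 6.3, "twist": 0}
  ]
}}

```text
time: 6.55
tool_pos: [0.5255, 0.0867, 0.1067]
ee_rot: [-0.001, 0.813, -0.583, 0.0]
contact_force: [0.6, 0.3, -1.0]
gripper_width: 0.274
```

Call:
{"method": "servo_tool", "body": {
  "increments": [
    {"x": 0, "y": 0, "z": 0.2, "twist": 0},
    {"x": 0, "y": 0, "z": 0.4, "twist": 0},
    {"x": 0, "y": 0, "z": 0.6, "twist": 0},
    {"x": 0, "y": 0, "z": 0.8, "twist": 0},
    {"x": 0, "y": 0, "z": 0.8, "twist": 0}
  ]
}}

```text
time: 6.97
tool_pos: [0.5245, 0.0865, 0.0973]
ee_rot: [0.0, 0.813, -0.583, -0.0]
contact_force: [0.7, 0.3, -1.4]
gripper_width: 0.271
```

Call:
{"method": "servo_tool", "body": {
  "increments": [
    {"x": 0, "y": 0, "z": 0.2, "twist": 0},
    {"x": 0, "y": 0, "z": 0.4, "twist": 0},
    {"x": 0, "y": 0, "z": 0.6, "twist": 0},
    {"x": 0, "y": 0, "z": 0.8, "twist": 0},
    {"x": 0, "y": 0, "z": 1.0, "twist": 0},
    {"x": 0, "y": 0, "z": 1.0, "twist": 0},
    {"x": 0, "y": 0, "z": 1.0, "twist": 0}
  ]
}}

```text
time: 7.55
tool_pos: [0.5247, 0.0866, 0.0875]
ee_rot: [0.0, 0.813, -0.583, -0.0]
contact_force: [-0.3, -0.6, -2.2]
gripper_width: 0.27
```

Call:
{"method": "servo_tool", "body": {
  "increments": [
    {"x": 0, "y": 0, "z": 0.1, "twist": 0},
    {"x": 0, "y": 0, "z": 0.2, "twist": 0},
    {"x": 0, "y": 0, "z": 0.3, "twist": 0},
    {"x": 0, "y": 0, "z": 0.3, "twist": 0}
  ]
}}

```text
time: 7.88
tool_pos: [0.5247, 0.0866, 0.0845]
ee_rot: [0.0, 0.813, -0.583, -0.0]
contact_force: [0.6, 0.3, -1.1]
gripper_width: 0.272
```

Call:
{"method": "servo_tool", "body": {
  "increments": [
    {"x": 0, "y": 0, "z": 0.1, "twist": 0},
    {"x": 0, "y": 0, "z": 0.2, "twist": 0},
    {"x": 0, "y": 0, "z": 0.3, "twist": 0},
    {"x": 0, "y": 0, "z": 0.3, "twist": 0}
  ]
}}

```text
time: 8.22
tool_pos: [0.5247, 0.0866, 0.0815]
ee_rot: [0.0, 0.813, -0.583, -0.0]
contact_force: [-0.5, -0.0, -0.5]
gripper_width: 0.273
```

Call:
{"method": "servo_tool", "body": {
  "increments": [
    {"x": 0, "y": 0, "z": 0.1, "twist": 0},
    {"x": 0, "y": 0, "z": 0.2, "twist": 0},
    {"x": 0, "y": 0, "z": 0.2, "twist": 0}
  ]
}}

```text
time: 8.47
tool_pos: [0.5249, 0.0866, 0.0798]
ee_rot: [-0.0, 0.813, -0.583, 0.0]
contact_force: [-1.9, 0.5, 2.8]
gripper_width: 0.275
```

Call:
{"method": "servo_tool", "body": {
  "increments": [
    {"x": 0, "y": 0, "z": 0.1, "twist": 0},
    {"x": 0, "y": 0, "z": 0.2, "twist": 0},
    {"x": 0, "y": 0, "z": 0.2, "twist": 0}
  ]
}}

```text
time: 8.72
tool_pos: [0.5249, 0.0866, 0.0777]
ee_rot: [-0.0, 0.813, -0.583, 0.0]
contact_force: [0.0, -0.7, 3.5]
gripper_width: 0.273
```

Call:
{"method": "servo_tool", "body": {
  "increments": [
    {"x": 0, "y": 0, "z": 0.1, "twist": 0},
    {"x": 0, "y": 0, "z": 0.2, "twist": 0},
    {"x": 0, "y": 0, "z": 0.2, "twist": 0}
  ]
}}

```text
time: 8.97
tool_pos: [0.5248, 0.0866, 0.0756]
ee_rot: [-0.0, 0.813, -0.583, 0.0]
contact_force: [-0.7, -0.4, 3.8]
gripper_width: 0.274
```

The lift pushed back at TCP z≈0.0805, with the underside 18.8 mm below the rim. It then gave 4 mm at about 4 N, so the lift is UP. I'll go back to the contact height and release.

Call:
{"method": "servo_tool", "body": {
  "increments": [
    {"x": 0, "y": 0, "z": -0.2, "twist": 0},
    {"x": 0, "y": 0, "z": -0.45, "twist": 0},
    {"x": 0, "y": 0, "z": -0.45, "twist": 0},
    {"x": 0, "y": 0, "z": -0.45, "twist": 0}
  ]
}}

```text
time: 9.3
tool_pos: [0.5249, 0.0867, 0.0804]
ee_rot: [-0.0, 0.813, -0.583, 0.0]
contact_force: [0.2, -0.6, 3.4]
gripper_width: 0.271
```

Call:
{"method": "servo_tool", "body": {
  "increments": [
    {"x": 0, "y": 0, "z": 0, "twist": 0},
    {"x": 0, "y": 0, "z": 0, "twist": 0},
    {"x": 0, "y": 0, "z": 0, "twist": 0},
    {"x": 0, "y": 0, "z": 0, "twist": 0},
    {"x": 0, "y": 0, "z": 0, "twist": 0},
    {"x": 0, "y": 0, "z": 0, "twist": 0},
    {"x": 0, "y": 0, "z": 0, "twist": 0},
    {"x": 0, "y": 0, "z": 0, "twist": 0}
  ],
  "jaw": 0.6
}}

```text
time: 9.97
tool_pos: [0.5248, 0.0866, 0.0802]
ee_rot: [-0.0, 0.813, -0.583, 0.0]
contact_force: [-0.1, -0.6, -0.1]
gripper_width: 0.799
```

Call:
{"method": "servo_tool", "body": {
  "increments": [
    {"x": 0, "y": 0, "z": -1, "twist": 0},
    {"x": 0, "y": 0, "z": -3, "twist": 0},
    {"x": 0, "y": 0, "z": -6, "twist": 0},
    {"x": 0, "y": 0, "z": -8, "twist": 0},
    {"x": 0, "y": 0, "z": -8, "twist": 0},
    {"x": 0, "y": 0, "z": -8, "twist": 0},
    {"x": 0, "y": 0, "z": -8, "twist": 0},
    {"x": 0, "y": 0, "z": -8, "twist": 0}
  ]
}}

```text
time: 10.63
tool_pos: [0.5242, 0.0863, 0.1595]
ee_rot: [0.001, 0.813, -0.583, -0.0]
contact_force: [0.8, 0.3, 0.4]
gripper_width: 0.799
```

Run:
```python
from h import *
im,d=grab('side','s3'); im2,d2=grab('top','t3')
y=np.radians(18.7);off=np.array([185,135]);f=7
a=cv2.resize(im[135:217,185:260,::-1],None,fx=f,fy=f,interpolation=cv2.INTER_CUBIC)
draw(a,box(.5245,.0864,y,.111,.011,.019),'side',off,f,(0,0,255))
cv2.imwrite('pics/c6.png',a)
P=cloud('side',d);m=(np.hypot(P[...,0]-.5245,P[...,1]-.0864)<.02)&(P[...,2]>.07)&(P[...,2]<.13);print(np.percentile(P[m][:,2],[50,90,98]),m.sum())
m=(np.hypot(P[...,0]-.5002,P[...,1]-.157)<.02)&(P[...,2]>.07)&(P[...,2]<.13);print(np.percentile(P[m][:,2],[50,90,98]),m.sum(),get_state()['contact_force'])
```

```text
[0.09881804 0.11257103 0.11340574] 166
[0.09012742 0.10100179 0.10162508] 121 [-0.24319068 -0.49854398 -0.06000444]
```

View pics/c6.png

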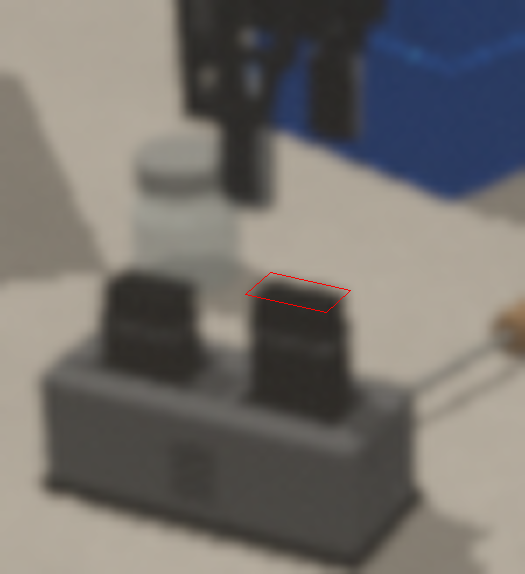

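The pack stands by itself with its top about 11.5 mm above the neighbour's known 100 mm, so the lift is raised. Next I'll close the fingers and press on its top.

Call:
{"method": "servo_tool", "body": {
  "increments": [
    {"x": 0, "y": 0, "z": 0, "twist": 0},
    {"x": 0, "y": 0, "z": 0, "twist": 0},
    {"x": 0, "y": 0, "z": 0, "twist": 0},
    {"x": 0, "y": 0, "z": 0, "twist": 0},
    {"x": 0, "y": 0, "z": 0, "twist": 0},
    {"x": 0, "y": 0, "z": 0, "twist": 0},
    {"x": 0, "y": 0, "z": 0, "twist": 0},
    {"x": 0, "y": 0, "z": 0, "twist": 0},
    {"x": 0, "y": 0, "z": 0, "twist": 0},
    {"x": 0, "y": 0, "z": 0, "twist": 0}
  ],
  "jaw": -1
}}

```text
time: 11.57
tool_pos: [0.5248, 0.0866, 0.1602]
ee_rot: [-0.0, 0.813, -0.583, 0.0]
contact_force: [-0.6, 0.3, -0.8]
gripper_width: -0.0
```

Call:
{"method": "servo_tool", "body": {
  "increments": [
    {"x": 0, "y": 0, "z": 1.5, "twist": 0},
    {"x": 0, "y": 0, "z": 3, "twist": 0},
    {"x": 0, "y": 0, "z": 4, "twist": 0},
    {"x": 0, "y": 0, "z": 4.4, "twist": 0},
    {"x": 0, "y": 0, "z": 4.5, "twist": 0},
    {"x": 0, "y": 0, "z": 4.5, "twist": 0},
    {"x": 0, "y": 0, "z": 4.5, "twist": 0}
  ]
}}

```text
time: 12.15
tool_pos: [0.5253, 0.0868, 0.1158]
ee_rot: [-0.0, 0.813, -0.583, 0.0]
contact_force: [-0.7, -0.4, 0.1]
gripper_width: 0.001
```

Call:
{"method": "servo_tool", "body": {
  "increments": [
    {"x": 0, "y": 0, "z": 0.1, "twist": 0},
    {"x": 0, "y": 0, "z": 0.2, "twist": 0},
    {"x": 0, "y": 0, "z": 0.3, "twist": 0},
    {"x": 0, "y": 0, "z": 0.4, "twist": 0},
    {"x": 0, "y": 0, "z": 0.4, "twist": 0}
  ]
}}

```text
time: 12.57
tool_pos: [0.525, 0.0867, 0.1114]
ee_rot: [-0.0, 0.813, -0.583, 0.0]
contact_force: [0.3, 0.5, 2.3]
gripper_width: -0.001
```

Contact is at z≈0.1115. The stop should come near 0.097, so I'll press to 0.100 and then go in small steps.

Call:
{"method": "servo_tool", "body": {
  "increments": [
    {"x": 0, "y": 0, "z": 0.1, "twist": 0},
    {"x": 0, "y": 0, "z": 0.2, "twist": 0},
    {"x": 0, "y": 0, "z": 0.3, "twist": 0},
    {"x": 0, "y": 0, "z": 0.4, "twist": 0},
    {"x": 0, "y": 0, "z": 0.5, "twist": 0},
    {"x": 0, "y": 0, "z": 0.6, "twist": 0},
    {"x": 0, "y": 0, "z": 0.6, "twist": 0}
  ]
}}

```text
time: 13.15
tool_pos: [0.5249, 0.0866, 0.1051]
ee_rot: [-0.0, 0.813, -0.583, 0.0]
contact_force: [0.5, 0.3, 4.6]
gripper_width: -0.002
```

Call:
{"method": "servo_tool", "body": {
  "increments": [
    {"x": 0, "y": 0, "z": 0.1, "twist": 0},
    {"x": 0, "y": 0, "z": 0.2, "twist": 0},
    {"x": 0, "y": 0, "z": 0.3, "twist": 0},
    {"x": 0, "y": 0, "z": 0.4, "twist": 0},
    {"x": 0, "y": 0, "z": 0.5, "twist": 0},
    {"x": 0, "y": 0, "z": 0.5, "twist": 0}
  ]
}}

```text
time: 13.65
tool_pos: [0.5249, 0.0866, 0.1001]
ee_rot: [-0.0, 0.813, -0.583, 0.0]
contact_force: [-0.2, -0.2, 4.0]
gripper_width: -0.001
```

Call:
{"method": "servo_tool", "body": {
  "increments": [
    {"x": 0, "y": 0, "z": 0.05, "twist": 0},
    {"x": 0, "y": 0, "z": 0.1, "twist": 0},
    {"x": 0, "y": 0, "z": 0.1, "twist": 0}
  ]
}}

```text
time: 13.9
tool_pos: [0.525, 0.0866, 0.0992]
ee_rot: [-0.0, 0.813, -0.583, 0.0]
contact_force: [0.5, -0.1, 4.7]
gripper_width: -0.005
```

Call:
{"method": "servo_tool", "body": {
  "increments": [
    {"x": 0, "y": 0, "z": 0.05, "twist": 0},
    {"x": 0, "y": 0, "z": 0.1, "twist": 0},
    {"x": 0, "y": 0, "z": 0.1, "twist": 0}
  ]
}}

```text
time: 14.15
tool_pos: [0.525, 0.0866, 0.0983]
ee_rot: [-0.0, 0.813, -0.583, 0.0]
contact_force: [-0.3, 0.8, 5.1]
gripper_width: 0.004
```

Call:
{"method": "servo_tool", "body": {
  "increments": [
    {"x": 0, "y": 0, "z": 0.03, "twist": 0},
    {"x": 0, "y": 0, "z": 0.05, "twist": 0},
    {"x": 0, "y": 0, "z": 0.05, "twist": 0}
  ]
}}

```text
time: 14.4
tool_pos: [0.525, 0.0867, 0.0979]
ee_rot: [-0.0, 0.813, -0.583, 0.0]
contact_force: [-0.4, -0.5, 6.3]
gripper_width: -0.001
```

Call:
{"method": "servo_tool", "body": {
  "increments": [
    {"x": 0, "y": 0, "z": 0.03, "twist": 0},
    {"x": 0, "y": 0, "z": 0.05, "twist": 0},
    {"x": 0, "y": 0, "z": 0.05, "twist": 0}
  ]
}}

```text
time: 14.65
tool_pos: [0.5252, 0.0867, 0.0977]
ee_rot: [-0.0, 0.813, -0.583, 0.0]
contact_force: [-0.7, -0.6, 8.4]
gripper_width: 0.001
```

Call:
{"method": "servo_tool", "body": {
  "increments": [
    {"x": 0, "y": 0, "z": 0.03, "twist": 0},
    {"x": 0, "y": 0, "z": 0.03, "twist": 0},
    {"x": 0, "y": 0, "z": 0.03, "twist": 0}
  ]
}}

```text
time: 14.9
tool_pos: [0.5253, 0.0867, 0.0976]
ee_rot: [-0.0, 0.813, -0.583, 0.0]
contact_force: [-2.9, 0.1, 10.4]
gripper_width: -0.003
```

Call:
{"method": "servo_tool", "body": {
  "increments": [
    {"x": 0, "y": 0, "z": 0.03, "twist": 0},
    {"x": 0, "y": 0, "z": 0.03, "twist": 0},
    {"x": 0, "y": 0, "z": 0.03, "twist": 0}
  ]
}}

```text
time: 15.15
tool_pos: [0.5254, 0.0868, 0.0976]
ee_rot: [-0.001, 0.813, -0.583, 0.001]
contact_force: [-2.0, 0.2, 12.7]
gripper_width: 0.005
```

Hard stop felt at 0.0976, with the force at 12.7 N. Now I'll ease off and check where contact ends; locked should be about 0.1015.

Call:
{"method": "servo_tool", "body": {
  "increments": [
    {"x": 0, "y": 0, "z": -0.1, "twist": 0},
    {"x": 0, "y": 0, "z": -0.2, "twist": 0},
    {"x": 0, "y": 0, "z": -0.3, "twist": 0},
    {"x": 0, "y": 0, "z": -0.4, "twist": 0},
    {"x": 0, "y": 0, "z": -0.4, "twist": 0}
  ]
}}

```text
time: 15.57
tool_pos: [0.525, 0.0867, 0.1008]
ee_rot: [-0.0, 0.813, -0.583, 0.0]
contact_force: [-1.3, 0.3, 5.3]
gripper_width: 0.003
```

Call:
{"method": "servo_tool", "body": {
  "increments": [
    {"x": 0, "y": 0, "z": -0.1, "twist": 0},
    {"x": 0, "y": 0, "z": -0.2, "twist": 0},
    {"x": 0, "y": 0, "z": -0.3, "twist": 0},
    {"x": 0, "y": 0, "z": -0.3, "twist": 0}
  ]
}}

```text
time: 15.9
tool_pos: [0.5243, 0.0865, 0.1032]
ee_rot: [0.0, 0.813, -0.583, -0.0]
contact_force: [-0.3, -0.6, -0.1]
gripper_width: -0.003
```

Call:
{"method": "servo_tool", "body": {
  "increments": [
    {"x": 0, "y": 0, "z": -0.2, "twist": 0},
    {"x": 0, "y": 0, "z": -0.5, "twist": 0},
    {"x": 0, "y": 0, "z": -1, "twist": 0},
    {"x": 0, "y": 0, "z": -3, "twist": 0},
    {"x": 0, "y": 0, "z": -6, "twist": 0},
    {"x": 0, "y": 0, "z": -9, "twist": 0},
    {"x": 0, "y": 0, "z": -10, "twist": 0},
    {"x": 0, "y": 0, "z": -10, "twist": 0},
    {"x": 0, "y": 0, "z": -10, "twist": 0}
  ]
}}

```text
time: 16.65
tool_pos: [0.5248, 0.0868, 0.2042]
ee_rot: [-0.001, 0.813, -0.583, 0.0]
contact_force: [-0.6, 0.6, -0.7]
gripper_width: 0.0
```

Run:
```python
from h import *
im,d=grab('side','s4'); s=get_state();print(s['tool_pos'],s['contact_force'])
a=cv2.resize(im[105:217,165:275,::-1],None,fx=5,fy=5,interpolation=cv2.INTER_CUBIC)
cv2.imwrite('pics/c7.png',a)
P=cloud('side',d)
for c in((.5248,.0866),(.5002,.157)):
  m=(np.hypot(P[...,0]-c[0],P[...,1]-c[1])<.02)&(P[...,2]>.07)&(P[...,2]<.13);print(np.percentile(P[m][:,2],[50,90,98]),m.sum())
```

```text
[0.52431917 0.08653672 0.20317442] [-0.41389962 -0.46493207 -0.51690507]
[0.09331523 0.10300516 0.10403089] 132
[0.08969951 0.10109479 0.10239041] 126
```

View pics/c7.png

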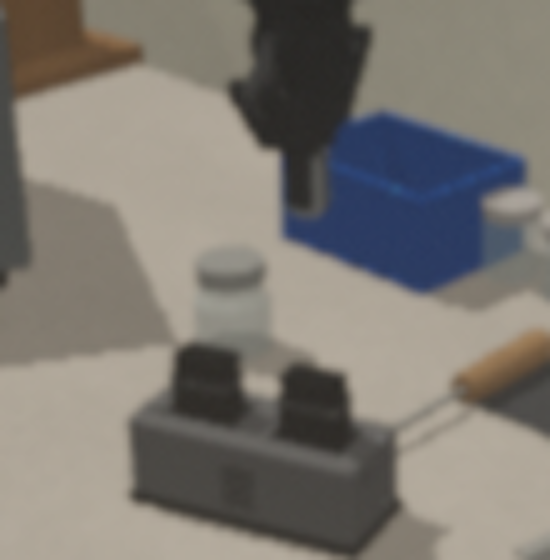

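The pack is locked about 10 mm lower, standing free and level with its neighbour, and the arm is clear. I'll hand it in.

```bash
python3 -c "
from cell import *
print(job_done())"
```

```text
the job is handed in; nothing more can be done
None
```

The loose middle-sized pack is now locked down in the charger's empty bay, standing upright by itself with the gripper clear. I handed the job in at about 17 s of the 64 s.

- **Lift state:** it was already up. It pushed back at about 4 N with the pack's underside about 19 mm below the rim, and gave 4 mm under a light press. I released the pack there, and the picture showed it standing free, its top about 11.5 mm above the neighbouring pack.
- **Click down:** I pressed on the pack's top with closed fingers and felt the hard stop about 14 mm down. The highest force reading was 12.7 N, under the 18 N limit.
- **Last checks:**
  - On easing off, contact ended between 0.101 and 0.103 m, about 10 mm below the raised height.
  - The last picture shows the pack upright, its top 1.5–2 mm above its neighbour's by depth, and the arm well above it with no contact force.
- **Not checked:** I saw no sign that the other objects had moved, but I did not measure them again afterwards.
- **Disagreement:** the side camera put the charger about 1 px off my fit from the top view. I allowed for it, and the pack went in without touching the rim.

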